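# Change a mixing station over from the flange reactor to vials

### The job

The flange-reactor run is over and vials are next. Lift the large clamp ring by its rim out of the draining rack and hang it on the J-hook of the laboratory stand, and lower the aluminium vial block by its T-handle into the well of the dry-block heater until it sits flat and fully home. Set both down gently rather than dropping them, and leave the small ring and everything else where it stands.

Things in the scene. Friction and masses are not known exactly. Their poses are not given: they have to be found in the camera images.
- clamp_ring: Large clamp ring: rigid steel hoop, 170 mm outside, 146 mm inside diameter (rim 12 mm deep), 16 mm wide along its axis, 0.4 kg; starts upright in the rack. Origin: centre of the hoop; x = hoop axis (level at the start), z up at the start. A closed latch (+y) and hinge (-y) stand out 13 mm from the outer rim at mid height; elsewhere the rim is plain and can be gripped across its 16 mm width.
- small_ring: Smaller clamp ring of the same make, 118 mm outside diameter, 16 mm wide, upright in the rack's other used slot, 40 mm from the large ring centre to centre; its top is 58 mm lower than the large ring's. Origin: its centre. It stays in the rack.
- rack: Fixed draining rack of steel wire on a 210 by 150 mm drip tray; rack 178 mm long (x), 105 mm wide (y). Two rails along its x, 89 mm apart, carry the rings; upright wires to 72 mm height make slots 22 mm wide, in which the rings stand with their axes along the rack's x. The rings use the two middle slots, at x = -20 and +20 mm. Origin: on the bench under its centre.
- hook_seat (a point): Seat of the J-hook: on the centre line of its round bar (10 mm diameter), mid level part, 235 mm above the bench. x runs level along the hook towards the stand's rod, y level across, z up. The bar is level from x -15 to +15 mm; at x -32 mm it ends in an upturned tip, topping out 35 mm above this point. A ring hanging here has its axis along x and its centre 68 mm below this point.
- vial_block: Aluminium block with eight vial holes, 58 (x) by 90 (y) by 40 mm high, 0.36 kg, on the bench. Origin: centre of its underside, z up. From its middle rises a T-handle: a thin post with a flat-sided black bar, 10 (x) by 52 (y) by 12 mm high, its centre 76 mm above the underside. The block fits the heater either way round.
- well_floor (a point): Centre of the floor of the dry-block heater's well. The well is 62 (x) by 94 (y) mm and 35 mm deep, with a 3 mm bevel round its mouth; z up. The floor is 50 mm above the bench; a seated block stands 5 mm out of the well. The heater is a fixed white case, 200 (x) by 136 (y) by 85 mm high, flat on top; the well lies 32 mm from its middle towards +x, a flat panel towards -x.
- beaker: Glass beaker, 70 mm across, 95 mm high, bystander. Origin: centre of its underside.
- bottle: Amber bottle, 72 mm across, 155 mm high, bystander. Origin: centre of its underside.
- jar: White jar, 64 mm across, 65 mm high, bystander. Origin: centre of its underside.
- vial_rack: White rack with eight vials, 56 by 110 mm, 64 mm high, bystander. Origin: centre of its underside.
- spatula: Thin steel laboratory spatula, 168 mm long, lying flat, bystander. Origin: on its underside at mid length.
- stand: Fixed laboratory stand that carries the hook: base plate 160 by 100 by 12 mm, origin under its centre, x as the hook's. Its upright rod (12 mm diameter) stands 67 mm from the hook seat towards +x and ends 280 mm above the bench, 45 mm above the seat; there the hook is held in a 30 mm boss head with clamping knobs. Nothing stands higher.
Things that resemble listed ones, but are neither listed nor needed, are in the scene too. Leave any purple look-alike of the vial_block alone.

How it is judged:
By the outcome, as a careful person would: the job done as asked, in the order asked, and still so for the second after the job is handed in, with the robot touching nothing.
It also fails if it takes over 64 s, if anything falls off the work surface, if the arm or the gripper's body presses on something with over 40 N, if the wrist force passes 120 N, or if a joint passes its speed limit or range.

### The arm

A 6-joint arm with a two-finger parallel gripper is mounted at the origin on the work surface. World frame = base frame: x ahead of the robot, y to its left, z up, the work surface at z = 0. Lengths are in m, angles in rad, forces in N, time in s.
With the tool pointing down it reaches from about 0.325 to 0.85 m from the base axis. Payload 4.4 kg.
Tool frame: the origin (TCP) lies midway between the tips of the shut fingers; the grasp point (between the pads) lies 19 mm behind it; z points along the fingers, y is the line along which they close (so a half turn about z gives the same grasp; the last joint's range is limited). The gripper opens to 94 mm and grips with 3 to 60 N. Pads are 16 mm wide; open, the fingers measure 119 mm over their backs; the gripper's body (75 mm by 177 mm) begins 78 mm behind the grasp point.
Start: joints at [-1.407, 0.207, 1.542, -0, 1.393, -0.15], TCP at [0.178, -0.547, 0.205] pointing down, gripper open.
Joint ranges: [-2.73, 2.73], [-0.86, 2.22], [0.23, 2.46], [-1.11, 4.25], [0.08, 2.63], [-2.82, 2.82]. Speed limits (rad/s): [2.79, 2.79, 3.14, 3.14, 3.14, 3.14].

### API

Orientations are given as a rotation vector (axis times angle).
In Python, from rig import env, optics, job_done gives the robot as it stands.
- The arm moves only by the tool drive_tool, never from a script. Its argument "steps" is a list that holds one entry, the list of rows, each a list of 7 numbers: the shift along the tool's x, y, z in mm, then the turn, a rotation vector about the tool's x, y, z in rad, then the closure in counts, from 0 (fully open) to 255 (shut). In form: [[[dx, dy, dz, wx, wy, wz, grip], ...]]. A call has 1 to 20 rows; each row shifts and turns the commanded pose from where the row before left it, along the tool's axes as they then stand; what a row does not reach is not made up. A row lasts 1/10 s, in which the tool goes at most 50 mm and 8.59 degrees, less where a joint would pass 70% of its speed; a pose out of reach is approached as far as the arm can. A call is refused whole if a number of a shift passes 50 or a number of a turn 0.15, either way. A call with a gripper value outside its range is refused whole. The fingers move at their own pace and stop on an object; the grip force is fixed at half the most. Time passes only in rows, so rows that do not move let the fingers close. It gives the time, the measured TCP pose, the force, the opening and the grip force at its end, in the units of the state.
- env.get_state(): the state, without advancing time (a new reading comes with each control period).
- optics.camera(name): name is "side" or "top" or "wrist"; returns a dict with "pixels" (480x640x3 uint8, red, green, blue), "fov_y" (degrees; the focal length in pixels is half the picture's height over the tangent of half this angle, whatever the lens; pixels are square), "cx", "cy" (the principal point, pixels), "view" (4x4, takes a point from world to camera coordinates). Camera axes: x right, y down, z forward; pixel columns grow to the right and rows downward; lengths in m; the calibration is good to about 2 mm. The wrist camera is an equidistant fisheye: a pixel r from the principal point sees the ray r / f radians off the axis. A picture is of the moment at which its call begins. There is no depth.
- job_done(): hands the job in; it is judged then, once.
The state is a dict: "clock": time; "joints": joint angles; "qvel": joint speeds; "tau": joint torques, N m; "tool_pos": TCP position; "orientation": TCP orientation; "contact_force": force on the tool from outside, world axes, zero at the start; "wrist_torque": the same for the moment, N m; "finger_gap": opening from 0.0 (shut) to 1.0 (fully open); "grasp_force": force on a finger pad.
Only numpy, scipy, OpenCV 4.12 (cv2) and the standard library are available. Lean on these libraries where they do the work, as an engineer would, in place of code of your own. Each camera call takes 0.05 s, during which the arm holds its last target. There are 200 camera calls.

## Working session

There is one attempt and no reset: what is moved stays moved. The work goes in short steps, Python scripts to look and compute and a tool call to move; the robot and the scene stay as the last step left them, time stands still between calls to the robot, and variables do not carry over. Pictures are saved under pics/ and viewed, at most 10 in all, crops included, and the job is handed in when it is done.

Besides the shell and the picture viewer there is one more tool, called as name(argument=value, ...), one argument or row to a line, values as JSON. drive_tool: Moves the arm, as the interface text tells. Its arguments: {"type":"object","properties":{"steps":{"type":"array"}},"required":["steps"]}

```bash
ls; mkdir -p pics; python3 - <<'E'
from rig import env, optics
import cv2,json,pickle
s=env.get_state();print(s)
for n in("side","top","wrist"):
    c=optics.camera(n);cv2.imwrite(f"pics/{n}0.png",c["pixels"][:,:,::-1]);pickle.dump(c,open(f"pics/{n}0.pkl","wb"))
    print(n,c["fov_y"],c["cx"],c["cy"],c["view"])
E
```

```text
pics
{'clock': 0.0, 'joints': array([-1.40647058e+00,  2.07395894e-01,  1.54293114e+00,  9.37419407e-06,
        1.39348402e+00, -1.50501676e-01]), 'qvel': array([-3.37013905e-04,  2.21319344e-05, -5.15837660e-04, -5.18381087e-04,
        1.41976252e-04,  1.20697584e-04]), 'tau': array([-4.44176612e-05, -3.70876086e+01, -2.81414813e+01,  6.99140551e-02,
        3.61745583e-02, -1.75167424e-04]), 'tool_pos': array([ 0.17791015, -0.54594949,  0.20431531]), 'orientation': array([-3.10055950e+00, -4.92139610e-01,  9.58827436e-06]), 'contact_force': array([-0.0986743 , -0.2493688 ,  0.58300843]), 'wrist_torque': array([-0.02388334,  0.06892302, -0.03177168]), 'grasp_force': 0.0, 'finger_gap': 0.9988440280857093}
side 56.4519784107955 320.699255566306 237.89090212718364 [[-0.93317625 -0.35907201 -0.0157914   0.49263479]
 [-0.18764927  0.52420442 -0.83066087  0.23803359]
 [ 0.30654499 -0.77218975 -0.55655472  0.87298897]
 [ 0.          0.          0.          1.        ]]
top 42.13138240351497 316.59020368052 231.74089110411657 [[-0.01895332 -0.99968506 -0.01644878  0.00646885]
 [-0.99728668  0.02007322 -0.0708261   0.55077743]
 [ 0.07113398  0.01506176 -0.99735305  1.57641042]
 [ 0.          0.          0.          1.        ]]
wrist 65.70646984690485 317.9837878704956 240.31413588876399 [[ 0.30931408 -0.9509577  -0.00206329 -0.57413755]
 [-0.92344181 -0.30088086  0.23817205 -0.02435133]
 [-0.22711235 -0.07176464 -0.97122079  0.3906569 ]
 [ 0.          0.          0.          1.        ]]
```

View pics/top0.png

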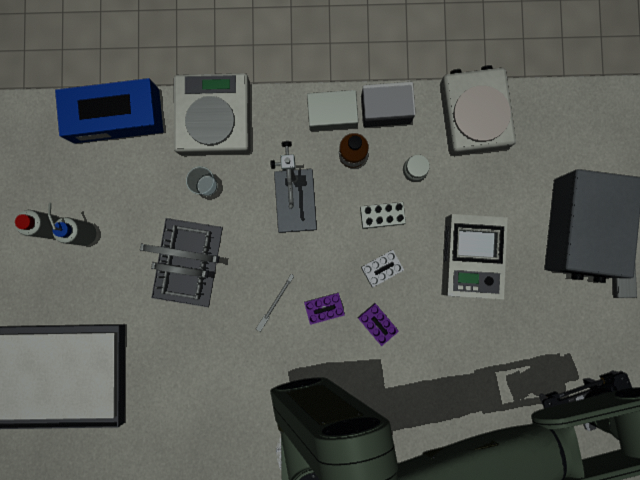

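View pics/side0.png

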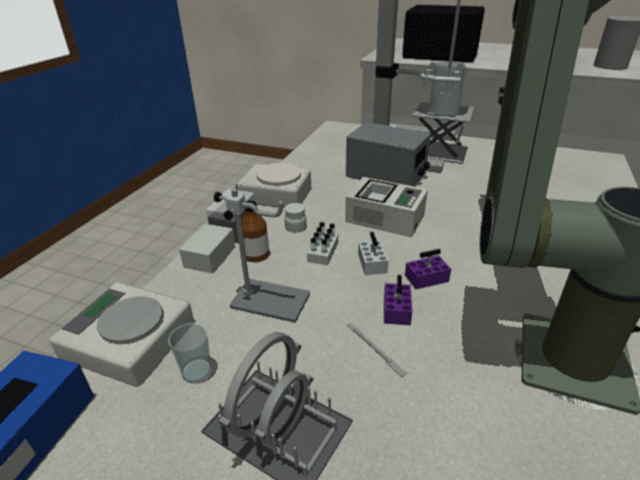

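Top view: rack at about (188,262) with the large ring edge-on near (180,250); stand boss (288,162) with its base below it; white vial block (382,268); heater well (478,243). Side view: large ring (262,385), small ring (285,408), hook boss (235,197), block handle (373,240), heater (385,205).

```bash
python3 - <<'E'
import cv2,numpy as np
t=cv2.imread("pics/top0.png");s=cv2.imread("pics/side0.png")
def cr(i,x0,y0,x1,y1,k): return cv2.resize(i[y0:y1,x0:x1],None,fx=k,fy=k,interpolation=cv2.INTER_CUBIC)
def fit(a,h): return np.pad(a,((0,h-a.shape[0]),(0,0),(0,0)))
A=cr(t,130,130,330,310,3);B=cr(t,355,210,515,305,3)
# pic A: rack+stand 600x540 ; pic B: block heater
cv2.imwrite("pics/c1.png",cr(t,130,135,330,310,3.4) if 0 else cr(t,130,135,330,285+20,3.5))
top=cr(t,355,210,515,305,5)
cv2.imwrite("pics/c2.png",np.hstack([fit(cr(s,200,180,360,480,2),600),fit(cr(s,335,170,455,280,4),600)]))
cv2.imwrite("pics/c3.png",top)
E
```

```text
(no output)
```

View pics/c1.png

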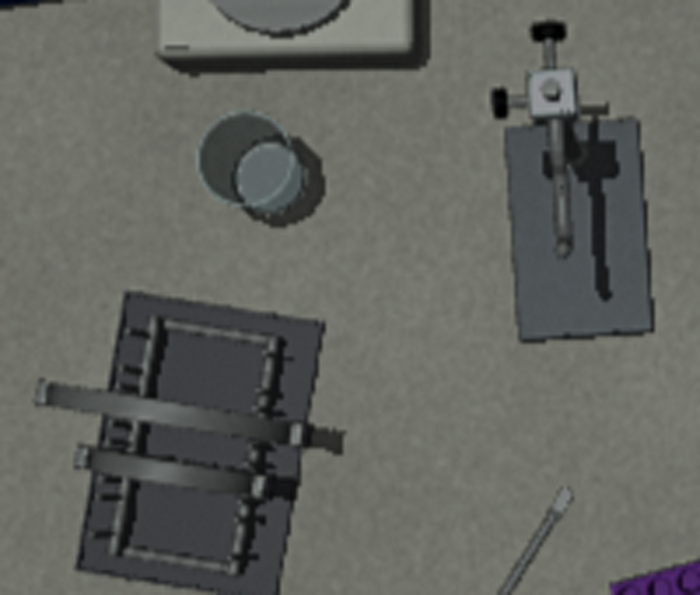

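View pics/c2.png

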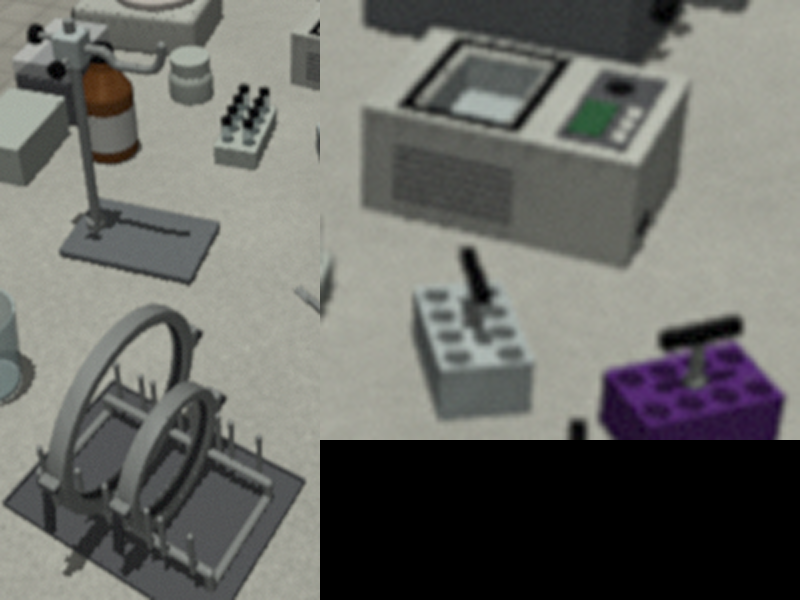

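View pics/c3.png

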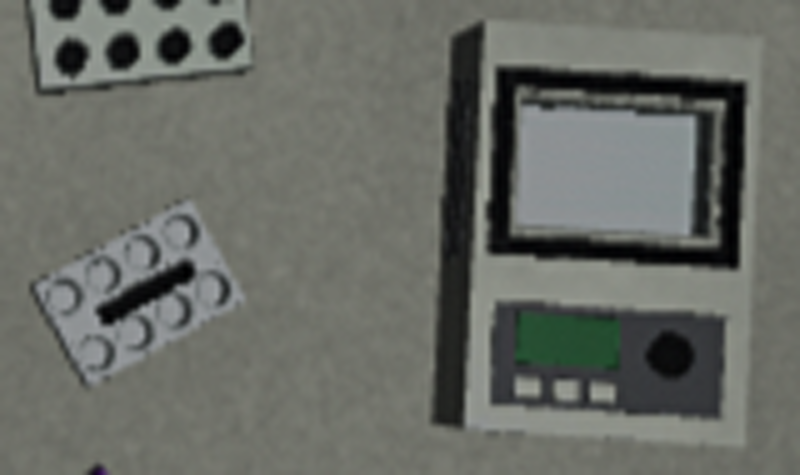

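Crops show clean features in both views: ring latch/hinge ends, J-hook tip, handle ends, heater frame corners and block corners. Now triangulating those.

```bash
cat > h.py <<'E'
import numpy as np,pickle,cv2
def ray(c,uv):
    f=240/np.tan(np.radians(c["fov_y"]/2));V=np.array(c["view"]);R=V[:3,:3];o=-R.T@V[:3,3]
    d=np.array([(uv[0]-c["cx"])/f,(uv[1]-c["cy"])/f]);
    if c.get("fish"):
        r=np.linalg.norm(d);v=np.array([*(d/max(r,1e-9)*np.sin(r)),np.cos(r)])
    else: v=np.array([*d,1])
    v=R.T@v;return o,v/np.linalg.norm(v)
def plane(c,uv,z):
    o,d=ray(c,uv);return o+d*(z-o[2])/d[2]
def tri(*cu):
    A=np.zeros((3,3));b=np.zeros(3);L=[]
    for c,uv in cu:
        o,d=ray(c,uv);P=np.eye(3)-np.outer(d,d);A+=P;b+=P@o;L.append((o,P))
    x=np.linalg.solve(A,b);return x,max(np.linalg.norm(P@(x-o)) for o,P in L)
def proj(c,p):
    V=np.array(c["view"]);q=V[:3,:3]@np.asarray(p)+V[:3,3];f=240/np.tan(np.radians(c["fov_y"]/2))
    if c.get("fish"):
        r=np.hypot(q[0],q[1]);t=np.arctan2(r,q[2]);return np.array([c["cx"],c["cy"]])+f*t*q[:2]/max(r,1e-9)
    return np.array([c["cx"],c["cy"]])+f*q[:2]/q[2]
E
cat > m1.py <<'E'
from h import *
np.set_printoptions(precision=4,suppress=True)
T=pickle.load(open("pics/top0.pkl","rb"));S=pickle.load(open("pics/side0.pkl","rb"))
c1=lambda u,v:(130+u/3.5,135+v/3.5); c3=lambda u,v:(355+u/5,210+v/5)
sl=lambda u,v:(200+u/2,180+v/2); sr=lambda u,v:(335+(u-320)/4,170+v/4)
for n,a,b in [("ringL+y",c1(42,392),sl(48,484)),("ringL-y",c1(297,435),sl(197,336)),("small+y",c1(83,457),sl(120,510)),("small-y",c1(260,487),sl(219,397)),
 ("hooktip",c1(563,248),sl(158,45)),("boss",c1(551,90),sl(70,28)),("hnd+y",c3(103,313),sr(485,300)),("hnd-y",c3(192,270),sr(468,250)),
 ("f++",c3(498,68),sr(400,105)),("f+-",c3(746,83),sr(455,38)),("f--",c3(739,268),sr(568,58)),("f-+",c3(490,252),sr(520,130)),
 ("blkL",c3(33,290),sr(530,360)),("blkT",c3(190,200),sr(413,288)),("blkR",c3(243,297),sr(503,287)),("blkB",c3(92,385),sr(532,360))]:
    print(n,*tri((T,a),(S,b)))
print("base",[plane(T,c1(*p),.012)[:2] for p in[(505,125),(638,118),(653,328),(521,340)]])
print("tray",[plane(T,c1(*p),.005)[:2] for p in[(125,290),(324,322),(279,597),(77,570)]])
bc=[plane(T,c3(*p),.040)[:2] for p in[(33,290),(190,200),(243,297),(92,385)]];print("block",bc,np.mean(bc,0))
fr=[plane(T,c3(*p),.085)[:2] for p in[(498,68),(746,83),(739,268),(490,252)]];print("frame",fr,np.mean(fr,0))
print("ring mid top edge",plane(T,c1(170,411),.18),"hookbar at boss",plane(T,c1(557,120),.235),"tip z.27",plane(T,c1(563,248),.27))
print("handle",plane(T,c3(103,313),.076),plane(T,c3(192,270),.076))
E
python3 m1.py
```

```text
ringL+y [0.5155 0.417  0.113 ] 0.000193783772613051
ringL-y [0.4791 0.2415 0.1005] 0.004109762898555965
small+y [0.4707 0.3983 0.078 ] 0.000376078102048255
small-y [0.4449 0.2736 0.0719] 0.002880532856917668
hooktip [0.5914 0.0471 0.2655] 0.0007330908380621759
boss [0.6882 0.0519 0.2696] 0.0011972736251945075
hnd+y [ 0.4416 -0.1488  0.0722] 0.0017367751639732144
hnd-y [ 0.4632 -0.1923  0.0768] 0.0003487952417752968
f++ [ 0.5573 -0.3442  0.0851] 0.002042371124621724
f+- [ 0.5496 -0.4652  0.0819] 0.00012831491319172531
f-- [ 0.4601 -0.4574  0.0838] 0.0008448115614856788
f-+ [ 0.4681 -0.3369  0.0854] 0.0012994602068039254
blkL [ 0.4302 -0.1204  0.0527] 0.025834156194803108
blkT [ 0.4992 -0.1966  0.037 ] 0.00035873848762813437
blkR [ 0.448  -0.2228  0.0328] 0.0022633325340856705
blkB [ 0.4074 -0.1446  0.0385] 4.270300386113074e-05
base [array([0.7123, 0.1026]), array([0.7153, 0.0039]), array([ 0.5592, -0.0043]), array([0.5523, 0.093 ])]
tray [array([0.5959, 0.3874]), array([0.5691, 0.2394]), array([0.3671, 0.2742]), array([0.3896, 0.4232])]
block [array([ 0.4557, -0.1161]), array([ 0.4994, -0.1961]), array([ 0.4501, -0.2214]), array([ 0.4075, -0.1445])] [ 0.4532 -0.1695]
frame [array([ 0.5593, -0.3437]), array([ 0.5495, -0.4643]), array([ 0.4592, -0.4573]), array([ 0.4694, -0.3367])] [ 0.5094 -0.4005]
ring mid top edge [0.4979 0.3125 0.18  ] hookbar at boss [0.6764 0.0511 0.235 ] tip z.27 [0.5903 0.0466 0.27  ]
handle [ 0.4433 -0.1481  0.076 ] [ 0.4635 -0.1923  0.076 ]
```

drive_tool(
  steps=[
    [[0,0,-35,0,0,0,0],[0,0,-35,0,0,0,0],[0,0,-35,0,0,0,0],[0,0,-35,0,0,0,0],[35,-20,0,0,0,0,0],[35,-20,0,0,0,0,0],[35,-20,0,0,0,0,0],[35,-20,0,0,0,0,0],[35,-20,0,0,0,0,0],[35,-20,0,0,0,0,0],[35,-20,0,0,0,0,0],[35,-20,0,0,0,0,0],[35,-20,0,0,0,0,0],[35,-20,0,0,0,0,0],[0,0,0,0,0,0,0],[0,0,0,0,0,0,0]],
  ],
)

```text
clock: 1.75
tool_pos: [0.449, -0.2475, 0.3451]
orientation: [-3.102, -0.496, 0.002]
contact_force: [0.1, -0.5, 0.0]
finger_gap: 0.998
grasp_force: 0.0
```

```bash
cat >> h.py <<'E'
from scipy.spatial.transform import Rotation as Ro
np.set_printoptions(precision=4,suppress=True)
def shot(name,tag):
    from rig import optics
    c=optics.camera(name);c=dict(c);c["fish"]=name=="wrist";pickle.dump(c,open(f"pics/{tag}.pkl","wb"));cv2.imwrite(f"pics/{tag}.png",c["pixels"][:,:,::-1]);return c
def go(p,yaw):
    from rig import env
    s=env.get_state();M=Ro.from_rotvec(s["orientation"]).as_matrix();y=M[:,1];y0=np.degrees(np.arctan2(y[1],y[0]))
    print("pos",s["tool_pos"],"yaw",y0,"tz",M[:,2],"F",s["contact_force"],"clk",s["clock"],"gap",s["finger_gap"])
    a=np.radians(yaw);d=np.array(p)-s["tool_pos"];dy=(yaw-y0+180)%360-180
    print("turn z",-np.radians(dy),"then tool mm",1e3*np.array([-np.sin(a)*d[0]+np.cos(a)*d[1],np.cos(a)*d[0]+np.sin(a)*d[1],-d[2]]))
E
python3 - <<'E'
from h import *
go((.48,.30,.34),-11)
c=shot("wrist","w1")
E
```

```text
pos [ 0.449  -0.2475  0.3451] yaw -71.83887291348589 tz [-0.001  0.    -1.   ] F [ 0.1143 -0.468   0.042 ] clk 1.75 gap 0.9984709899357563
turn z -1.061838645542724 then tool mm [543.3882 -74.0755   5.0505]
```

View pics/w1.png

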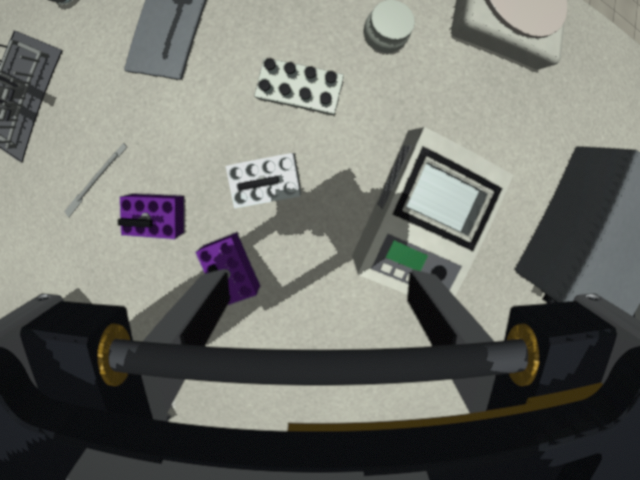

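Wrist view: heater frame corners (427,146),(502,186),(477,250),(393,207); white block's handle ends (237,189),(282,178).

```bash
python3 - <<'E'
from h import *
c=pickle.load(open("pics/w1.pkl","rb"))
fr=np.array([plane(c,p,.085) for p in[(427,146),(502,186),(477,250),(393,207)]]);print(fr,fr.mean(0))
print([plane(c,p,.082) for p in[(237,189),(282,178)]])
T=pickle.load(open("pics/top0.pkl","rb"))
for a,b in[((454.6,223.6),(427,146)),((504.2,226.6),(502,186)),((502.8,263.6),(477,250)),((453,260.4),(393,207)),((375.6,272.6),(237,189)),((393.4,264),(282,178))]:
  print(*tri((T,a),(c,b)))
E
```

```text
[[ 0.564  -0.3481  0.085 ]
 [ 0.5543 -0.4626  0.085 ]
 [ 0.4643 -0.4615  0.085 ]
 [ 0.4798 -0.3332  0.085 ]] [ 0.5156 -0.4014  0.085 ]
[array([ 0.4416, -0.1468,  0.082 ]), array([ 0.4706, -0.1955,  0.082 ])]
[ 0.5543 -0.3273  0.1621] 0.0012195300188942188
[ 0.5524 -0.4658  0.0792] 0.0024285460865822147
[ 0.462  -0.4578  0.0888] 0.003199569913067464
[ 0.4716 -0.3573 -0.0151] 0.00036433457737736647
[ 0.4429 -0.1475  0.0872] 0.0004849867481922674
[ 0.4656 -0.1942  0.0482] 0.001927471454767772
```

drive_tool(
  steps=[
    [[0,0,0,0,0,-0.133,0],[0,0,0,0,0,-0.133,0],[0,0,0,0,0,-0.133,0],[0,0,0,0,0,-0.133,0],[0,0,0,0,0,-0.133,0],[0,0,0,0,0,-0.133,0],[0,0,0,0,0,-0.133,0],[0,0,0,0,0,-0.133,0]],
  ],
)

```text
clock: 2.6
tool_pos: [0.4478, -0.2498, 0.3453]
orientation: [-2.422, -2.001, 0.001]
contact_force: [-0.3, -0.2, -0.5]
finger_gap: 1.001
grasp_force: 0.0
```

drive_tool(
  steps=[
    [[34,-4.6,0,0,0,0,0],[34,-4.6,0,0,0,0,0],[34,-4.6,0,0,0,0,0],[34,-4.6,0,0,0,0,0],[34,-4.6,0,0,0,0,0],[34,-4.6,0,0,0,0,0],[34,-4.6,0,0,0,0,0],[34,-4.6,0,0,0,0,0],[34,-4.6,0,0,0,0,0],[34,-4.6,0,0,0,0,0],[34,-4.6,0,0,0,0,0],[34,-4.6,0,0,0,0,0],[34,-4.6,0,0,0,0,0],[0,0,0,0,0,0,0],[0,0,0,0,0,0,0]],
  ],
)

```text
clock: 4.1
tool_pos: [0.4747, 0.196, 0.3451]
orientation: [2.424, 1.997, -0.002]
contact_force: [0.2, -0.7, 0.1]
finger_gap: 0.998
grasp_force: 0.0
```

```bash
python3 - <<'E'
from h import *
go((.499,.328,.3),-11)
c=shot("wrist","w2")
for n,p in [("ring",(.498,.3285,.192)),("seat",(.6225,.0485,.24)),("tip",(.5905,.0468,.27)),("y+",(.5155,.417,.107)),("y-",(.479,.2415,.107))]: print(n,proj(c,p))
E
```

```text
pos [0.4747 0.196  0.3451] yaw -11.039604255824147 tz [-0.0006 -0.0011 -1.    ] F [ 0.2087 -0.6985  0.1302] clk 4.1 gap 0.9983570292520693
turn z -0.0006912246619334659 then tool mm [134.1954  -1.3543  45.1473]
ring [314.663   78.1099]
seat [496.1022 355.4195]
tip [477.3771 382.4733]
y+ [315.5496  17.721 ]
y- [313.6006 171.2673]
```

View pics/w2.png

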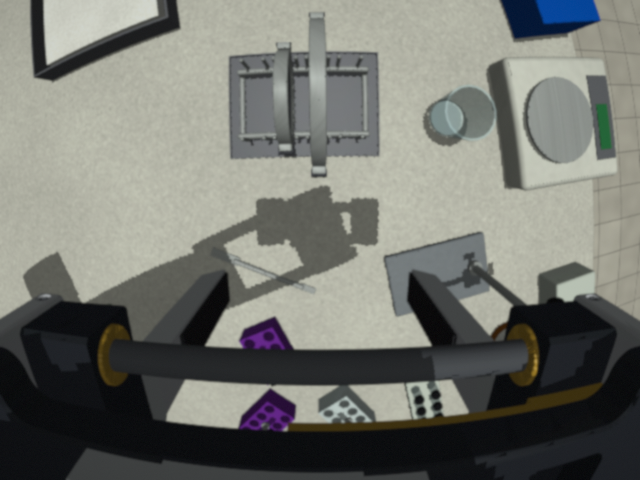

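Wrist view: large ring edge-on along column 317–319 from row 15 to 173, about 2.5 mm to +tool-y of my estimate, axis yaw ≈ −10.3°. Small ring at column 284.

```bash
python3 - <<'E'
from h import *
S=pickle.load(open("pics/side0.pkl","rb"))
a=np.radians(-10.3);ax=np.array([np.cos(a),np.sin(a),0]);u=np.array([-np.sin(a),np.cos(a),0])
for z in(.100,.107,.114):
  C=np.array([.5005,.328,z]);th=np.linspace(0,np.pi,181)
  P=[np.array([proj(S,C+s*.008*ax+r*(np.cos(t)*u+np.sin(t)*np.array([0,0,1]))) for t in th]) for s,r in((1,.085),(-1,.085),(1,.073),(-1,.073))]
  print(z,[p[p[:,1].argmin()] for p in P])
g=cv2.cvtColor(S["pixels"],cv2.COLOR_RGB2GRAY)
for x in(270,275,280,283,286): print(x,[(r,int(g[r,x])) for r in range(326,354,2)])
E
```

```text
0.1 [array([275.8937, 330.8073]), array([284.4048, 334.4891]), array([273.8107, 337.8531]), array([282.231 , 341.6031])]
0.107 [array([275.583 , 327.7023]), array([283.698 , 331.3777]), array([273.489 , 334.7889]), array([281.5762, 338.5309])]
0.114 [array([275.2688, 324.5635]), array([283.4252, 328.2281]), array([272.7698, 331.6905]), array([281.292 , 335.4232])]
270 [(326, 166), (328, 166), (330, 164), (332, 165), (334, 127), (336, 122), (338, 121), (340, 121), (342, 79), (344, 55), (346, 103), (348, 162), (350, 172), (352, 167)]
275 [(326, 164), (328, 169), (330, 162), (332, 124), (334, 113), (336, 120), (338, 95), (340, 66), (342, 67), (344, 147), (346, 165), (348, 163), (350, 166), (352, 166)]
280 [(326, 161), (328, 163), (330, 171), (332, 135), (334, 105), (336, 88), (338, 62), (340, 62), (342, 145), (344, 166), (346, 165), (348, 169), (350, 168), (352, 172)]
283 [(326, 165), (328, 164), (330, 167), (332, 151), (334, 99), (336, 70), (338, 57), (340, 58), (342, 94), (344, 152), (346, 165), (348, 172), (350, 168), (352, 167)]
286 [(326, 164), (328, 164), (330, 163), (332, 167), (334, 137), (336, 71), (338, 62), (340, 61), (342, 54), (344, 25), (346, 45), (348, 68), (350, 86), (352, 100)]
```

```bash
python3 - <<'E'
from h import *
go((.4964,.3044,.159),-10.3)
E
```

```text
pos [0.4748 0.1956 0.3453] yaw -11.10283160520531 tz [-0.0003 -0.0009 -1.    ] F [ 0.0667 -0.141   0.0866] clk 4.15 gap 1.0011088693768453
turn z -0.014012054849903956 then tool mm [110.9281   1.8001 186.2829]
```

drive_tool(
  steps=[
    [[0,0,0,0,0,-0.014,0],[30,0.5,0,0,0,0,0],[30,0.5,0,0,0,0,0],[30,0.4,0,0,0,0,0],[21,0.4,30,0,0,0,0],[0,0,30,0,0,0,0],[0,0,30,0,0,0,0],[0,0,30,0,0,0,0],[0,0,0,0,0,0,0],[0,0,0,0,0,0,0]],
  ],
)

```text
clock: 5.15
tool_pos: [0.4963, 0.305, 0.2257]
orientation: [-2.411, -2.013, 0.001]
contact_force: [1.1, -0.2, 0.8]
finger_gap: 1.002
grasp_force: 0.0
```

```bash
python3 - <<'E'
from h import *
go((.4964,.3044,.159),-10.3)
c=shot("wrist","w3")
a=np.radians(-10.3);ax=np.array([np.cos(a),np.sin(a),0]);u=np.array([-np.sin(a),np.cos(a),0]);C=np.array([.5007,.328,.101])
for d in(-24,0,24,40): print(d,[proj(c,C+u*d/1e3+ax*s+np.array([0,0,(.085**2-(d/1e3)**2)**.5])) for s in(-.008,.008)])
E
```

```text
pos [0.4963 0.305  0.2257] yaw -10.276704416832498 tz [-0.0006 -0.0004 -1.    ] F [ 1.0634 -0.2397  0.8157] clk 5.15 gap 1.002390903971015
turn z 0.00040658462744521756 then tool mm [-0.5317  0.2013 66.6714]
-24 [array([305.034 , 262.8653]), array([330.5297, 262.8673])]
0 [array([304.4998, 226.5009]), array([331.0517, 226.502 ])]
24 [array([304.4471, 186.2375]), array([331.1072, 186.2375])]
40 [array([304.7195, 159.3969]), array([330.846 , 159.3963])]
```

View pics/w3.png

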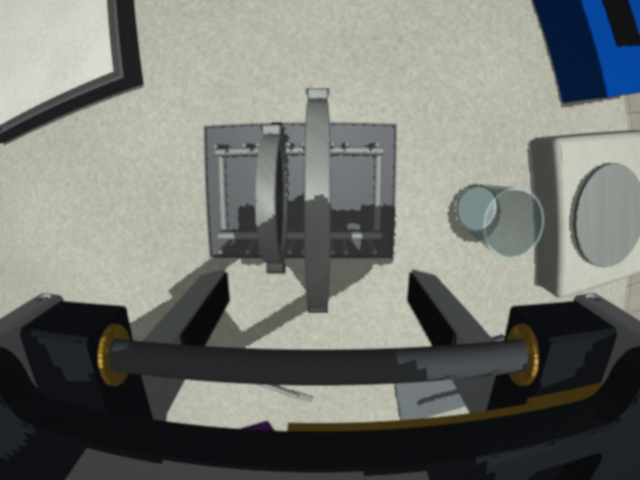

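Ring rim at columns 305–330, matching my prediction (304–331); latch ends at rows 90 and 310. Descending and gripping.

drive_tool(
  steps=[
    [[0,0,20,0,0,0,0],[0,0,20,0,0,0,0],[0,0,17,0,0,0,0],[0,0,10,0,0,0,0],[0,0,0,0,0,0,0],[0,0,0,0,0,0,255],[0,0,0,0,0,0,255],[0,0,0,0,0,0,255],[0,0,0,0,0,0,255],[0,0,0,0,0,0,255],[0,0,0,0,0,0,255],[0,0,0,0,0,0,255],[0,0,0,0,0,0,255],[0,0,0,0,0,0,255],[0,0,0,0,0,0,255]],
  ],
)

```text
clock: 6.7
tool_pos: [0.4959, 0.306, 0.1584]
orientation: [-2.41, -2.015, 0.0]
contact_force: [-0.5, -0.1, -0.2]
finger_gap: 0.183
grasp_force: 0.0
```

drive_tool(
  steps=[
    [[0,0,0,0,0,0,255],[0,0,0,0,0,0,255],[0,0,0,0,0,0,255],[0,0,0,0,0,0,255],[0,0,-10,0,0,0,255],[0,0,-15,0,0,0,255],[0,0,0,0,0,0,255]],
  ],
)

```text
clock: 7.4
tool_pos: [0.4977, 0.3068, 0.1863]
orientation: [2.409, 2.014, 0.008]
contact_force: [0.2, -0.1, -4.5]
finger_gap: 0.167
grasp_force: 30.0
```

drive_tool(
  steps=[
    [[0,0,-15,0,0,0,255],[0,0,-20,0,0,0,255],[0,0,-20,0,0,0,255],[0,0,-20,0,0,0,255],[0,0,-15,0,0,0,255],[0,0,-8,0,0,0,255],[0,0,0,0,0,-0.04,255],[0,0,0,0,0,-0.05,255],[0,0,0,0,0,-0.05,255],[0,0,0,0,0,-0.05,255],[0,0,0,0,0,-0.04,255],[0,0,0,0,0,0,255]],
  ],
)

```text
clock: 8.6
tool_pos: [0.4955, 0.3058, 0.2808]
orientation: [-2.163, -2.278, 0.002]
contact_force: [-0.4, -0.3, -5.6]
finger_gap: 0.165
grasp_force: 30.0
```

```bash
python3 - <<'E'
from h import *
go((.5389,.0215,.287),3)
E
```

```text
pos [0.4955 0.3058 0.2808] yaw 2.9760025750707157 tz [-0.0015 -0.0007 -1.    ] F [-0.4144 -0.3454 -5.6298] clk 8.6 gap 0.1648431311200812
turn z -0.0004188340770163016 then tool mm [-286.1922   28.4407   -6.2042]
```

drive_tool(
  steps=[
    [[-12,1,-1,0,0,0,255],[-20,2,-1,0,0,0,255],[-25,2.4,-1,0,0,0,255],[-25,2.5,-1,0,0,0,255],[-25,2.5,-1,0,0,0,255],[-25,2.5,-1,0,0,0,255],[-25,2.5,0,0,0,0,255],[-25,2.5,0,0,0,0,255],[-25,2.5,0,0,0,0,255],[-25,2.5,0,0,0,0,255],[-25,2.5,0,0,0,0,255],[-18,2,0,0,0,0,255],[-11,1,0,0,0,0,255],[0,0,0,0,0,0,255],[0,0,0,0,0,0,255]],
  ],
)

```text
clock: 10.1
tool_pos: [0.539, 0.0221, 0.2874]
orientation: [-2.163, -2.277, -0.001]
contact_force: [0.0, 0.5, -4.5]
finger_gap: 0.169
grasp_force: 30.0
```

```bash
python3 - <<'E'
from h import *
go((.6237,.026,.287),3)
w=shot("wrist","w4");s=shot("side","s4");t=shot("top","t4")
a=s["pixels"][140:440,180:380,::-1]
cv2.imwrite("pics/v4.png",np.hstack([cv2.resize(a,(400,600)),cv2.resize(w["pixels"][:,:,::-1][100:400,220:420],(400,600))]))
for n,p in [("tip",(.5905,.0468,.27)),("seat",(.6225,.0485,.235))]: print(n,"wrist",proj(w,p),"side",proj(s,p))
E
```

```text
pos [0.539  0.0221 0.2874] yaw 2.9508455099252084 tz [-0.0003  0.0008 -1.    ] F [ 0.0156  0.5416 -4.4784] clk 10.1 gap 0.1685221508142429
turn z -0.0008579076939438547 then tool mm [-0.554  84.8057  0.4309]
tip wrist [412.1435 237.3483] side [279.7427 200.5186]
seat wrist [445.403  225.1612] side [266.085  213.6478]
```

View pics/v4.png

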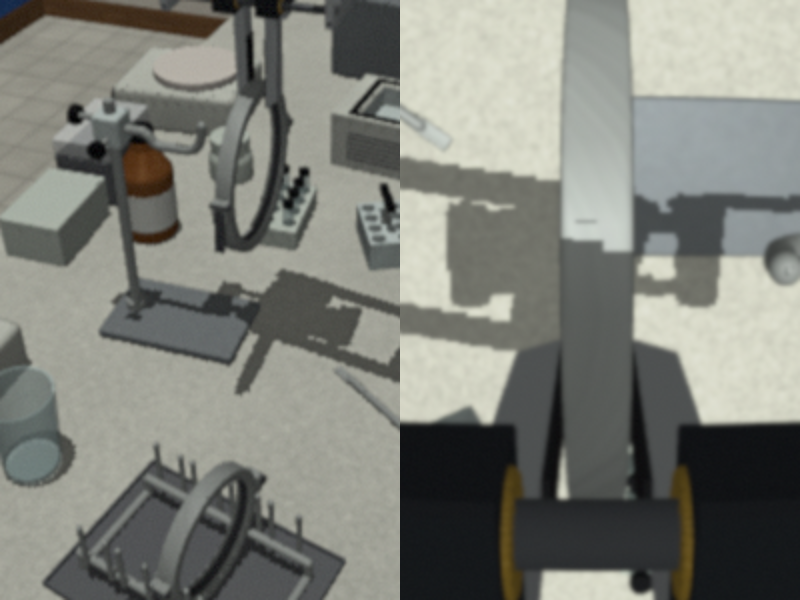

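Wrist crop: hook tip at (411.5,229), rim of ring clear of it; side crop: tip at (281,204), ring held upright, small ring still in rack. Triangulating the tip again.

```bash
python3 - <<'E'
from h import *
w,s,t=[pickle.load(open(f"pics/{n}.pkl","rb")) for n in("w4","s4","t4")]
tt=(130+563/3.5,135+248/3.5)
print(tri((w,(411.5,229)),(s,(281,203.5)),(t,tt)));print(tri((w,(411.5,229)),(t,tt)));print(tri((w,(411.5,229)),(s,(281,203.5))))
# ring apex/edges in wrist: rim column extents -> ring axis position; ring lateral in side
a=np.radians(2.95);ax=np.array([np.cos(a),np.sin(a),0]);u=np.array([-np.sin(a),np.cos(a),0])
C=np.array([.539,.0221,.2874-.058])+u*.0225
for sd in(1,-1):
  P=np.array([proj(s,C+sd*.008*ax+.085*(np.cos(q)*u+np.sin(q)*np.array([0,0,1]))) for q in np.linspace(0,2*np.pi,361)]);print(P.min(0),P.max(0))
print("latch",proj(s,C+.098*u),proj(s,C-.098*u))
g=s["pixels"]
E
```

```text
(array([0.5902, 0.0481, 0.2638]), np.float64(0.0024981533416316274))
(array([0.5929, 0.048 , 0.2549]), np.float64(0.001018037920987257))
(array([0.5888, 0.05  , 0.2657]), np.float64(0.0020247013969020215))
[285.8057 178.5855] [315.9502 264.6069]
[294.1132 179.6272] [323.1383 266.0526]
latch [287.4849 250.3016] [321.4232 199.2594]
```

drive_tool(
  steps=[
    [[0.3,6,0,0,0,0,255],[0.3,12,0,0,0,0,255],[0.2,15,0,0,0,0,255],[0.2,15,0,0,0,0,255],[0,15,0,0,0,0,255],[0,12,0,0,0,0,255],[0,7,0,0,0,0,255],[0,3,0,0,0,0,255],[0,0,0,0,0,0,255],[0,0,15,0,0,0,255],[0,0,15,0,0,0,255],[0,0,12,0,0,0,255],[0,0,6,0,0,0,255],[0,0,0,0,0,0,255],[0,0,0,0,0,0,255]],
  ],
)

```text
clock: 11.75
tool_pos: [0.6241, 0.0273, 0.2395]
orientation: [2.163, 2.278, 0.0]
contact_force: [0.3, -0.5, -4.9]
finger_gap: 0.166
grasp_force: 30.0
```

```bash
python3 - <<'E'
from h import *
go((.6237,.0275,.225),3)
w=shot("wrist","w5");s=shot("side","s5")
cv2.imwrite("pics/v5.png",np.hstack([cv2.resize(s["pixels"][140:290,200:300,::-1],(400,600)),cv2.resize(w["pixels"][:,:,::-1][100:400,220:420],(400,600))]))
E
```

```text
pos [0.6241 0.0273 0.2395] yaw 2.9754513760366854 tz [ 0.0002 -0.     -1.    ] F [ 0.3189 -0.5148 -4.9119] clk 11.75 gap 0.16618015622673338
turn z -0.00042845431499378045 then tool mm [ 0.2687 -0.3726 14.4945]
```

View pics/v5.png

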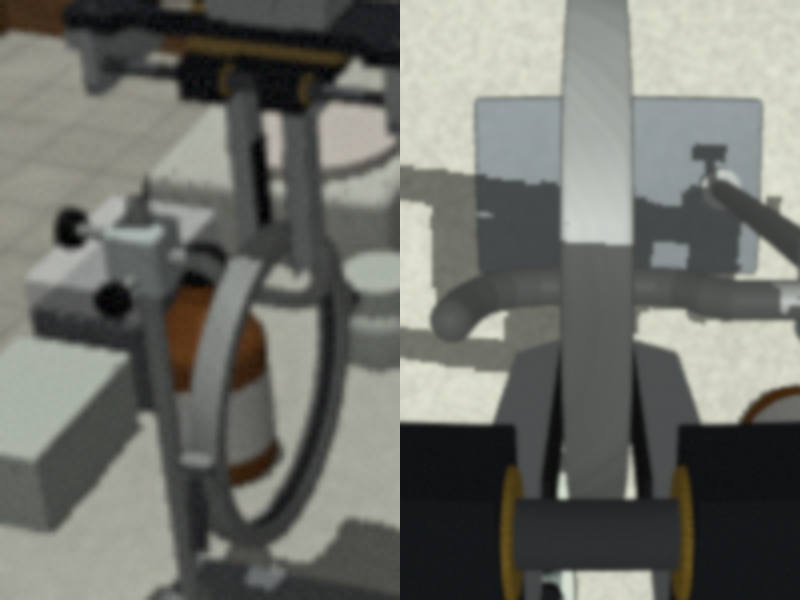

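The hook bar passes through the ring (bar at crop row ~290, ring in the middle of the level part). Lowering gently.

drive_tool(
  steps=[
    [[0,0,3,0,0,0,255],[0,0,3,0,0,0,255],[0,0,2,0,0,0,255],[0,0,2,0,0,0,255],[0,0,1,0,0,0,255],[0,0,0,0,0,0,255]],
  ],
)

```text
clock: 12.45
tool_pos: [0.6239, 0.0273, 0.2281]
orientation: [-2.163, -2.278, 0.001]
contact_force: [0.0, -0.3, -5.1]
finger_gap: 0.166
grasp_force: 30.0
```

drive_tool(
  steps=[
    [[0,0,1,0,0,0,255],[0,0,0.5,0,0,0,255],[0,0,0,0,0,0,255]],
  ],
)

```text
clock: 12.75
tool_pos: [0.624, 0.0273, 0.2269]
orientation: [-2.163, -2.278, 0.0]
contact_force: [0.3, 0.4, -5.5]
finger_gap: 0.166
grasp_force: 30.0
```

drive_tool(
  steps=[
    [[0,0,1,0,0,0,255],[0,0,0.5,0,0,0,255],[0,0,0,0,0,0,255]],
  ],
)

```text
clock: 13.05
tool_pos: [0.624, 0.0273, 0.2253]
orientation: [-2.163, -2.278, 0.0]
contact_force: [0.0, -0.3, -4.4]
finger_gap: 0.169
grasp_force: 30.0
```

drive_tool(
  steps=[
    [[0,0,1,0,0,0,255],[0,0,0,0,0,0,255]],
  ],
)

```text
clock: 13.25
tool_pos: [0.6242, 0.0273, 0.2247]
orientation: [2.163, 2.278, 0.0]
contact_force: [-1.1, -0.6, -3.9]
finger_gap: 0.165
grasp_force: 30.0
```

drive_tool(
  steps=[
    [[0,0,1,0,0,0,255],[0,0,0,0,0,0,255]],
  ],
)

```text
clock: 13.45
tool_pos: [0.6242, 0.0273, 0.2245]
orientation: [2.162, 2.278, 0.001]
contact_force: [-0.9, 0.1, -0.6]
finger_gap: 0.168
grasp_force: 30.0
```

drive_tool(
  steps=[
    [[0,0,0.3,0,0,0,255],[0,0,0,0,0,0,205],[0,0,0,0,0,0,195],[0,0,0,0,0,0,180],[0,0,0,0,0,0,165],[0,0,0,0,0,0,160],[0,0,0,0,0,0,160],[0,0,0,0,0,0,160]],
  ],
)

```text
clock: 14.25
tool_pos: [0.624, 0.0273, 0.2231]
orientation: [2.163, 2.278, 0.0]
contact_force: [-0.3, 0.8, -0.2]
finger_gap: 0.373
grasp_force: 0.0
```

```bash
python3 - <<'E'
from h import *
go((.6237,.0275,.225),3)
w=shot("wrist","w6");s=shot("side","s6")
cv2.imwrite("pics/v6.png",np.hstack([cv2.resize(s["pixels"][140:290,200:300,::-1],(400,600)),cv2.resize(w["pixels"][:,:,::-1][100:400,220:420],(400,600))]))
E
```

```text
pos [0.624  0.0273 0.2231] yaw 2.9786892573845702 tz [ 0.  0. -1.] F [-0.2695  0.7992 -0.1991] clk 14.25 gap 0.373288200324989
turn z -0.00037194262468451077 then tool mm [ 0.2233 -0.3377 -1.8776]
```

View pics/v6.png

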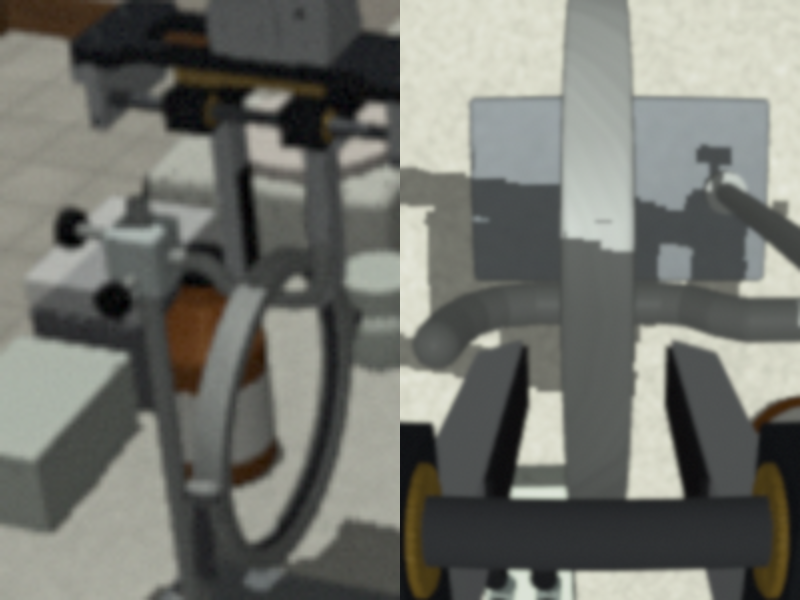

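Ring hangs on the level part of the hook, fingers clear on both sides. Retreating straight up, then to the block. (From here on I'll work numerically without viewing further pictures.)

drive_tool(
  steps=[
    [[0,0,-8,0,0,0,160],[0,0,-15,0,0,0,160],[0,0,-20,0,0,0,160],[0,0,-25,0,0,0,160],[0,0,-25,0,0,0,100],[0,0,-17,0,0,0,60],[0,0,0,0,0,-0.109,60],[0,0,0,0,0,-0.109,60],[0,0,0,0,0,-0.109,60],[0,0,0,0,0,-0.109,60],[0,0,0,0,0,0,60]],
  ],
)

```text
clock: 15.45
tool_pos: [0.6244, 0.0273, 0.3349]
orientation: [1.618, 2.69, 0.002]
contact_force: [-0.1, 0.4, -0.6]
finger_gap: 0.765
grasp_force: 0.0
```

```bash
python3 - <<'E'
from h import *
go((.4534,-.1698,.26),28)
E
```

```text
pos [0.6244 0.0273 0.3349] yaw 27.950597729390232 tz [ 0.0023 -0.0002 -1.    ] F [-0.0747  0.446  -0.6362] clk 15.45 gap 0.7650483388706343
turn z -0.000862232280101556 then tool mm [ -93.7129 -243.506    74.9236]
```

drive_tool(
  steps=[
    [[-9.4,-24.3,0,0,0,0,0],[-9.4,-24.3,0,0,0,0,0],[-9.4,-24.3,0,0,0,0,0],[-9.4,-24.3,0,0,0,0,0],[-9.4,-24.3,0,0,0,0,0],[-9.4,-24.3,0,0,0,0,0],[-9.4,-24.3,0,0,0,0,0],[-9.4,-24.3,0,0,0,0,0],[-9.4,-24.3,0,0,0,0,0],[-9.4,-24.3,0,0,0,0,0],[0,0,25,0,0,0,0],[0,0,25,0,0,0,0],[0,0,25,0,0,0,0],[0,0,0,0,0,0,0],[0,0,0,0,0,0,0]],
  ],
)

```text
clock: 16.95
tool_pos: [0.4537, -0.1698, 0.2591]
orientation: [1.62, 2.691, 0.0]
contact_force: [-0.8, -0.3, 0.8]
finger_gap: 0.996
grasp_force: 0.0
```

```bash
cat > blk.py <<'E'
import sys
from h import *
w=shot("wrist",sys.argv[1]);zt=float(sys.argv[2])
go((.4534,-.1698,.058),28)
im=w["pixels"];hsv=cv2.cvtColor(im,cv2.COLOR_RGB2HSV);p0=proj(w,(.4534,-.1698,zt));print("pred handle px",p0,"block",proj(w,(.4533,-.1697,.04)))
dark=(hsv[...,2]<50).astype(np.uint8);n,l,st,ce=cv2.connectedComponentsWithStats(dark)
for i in range(1,n):
    if st[i,4]>60 and np.linalg.norm(ce[i]-p0)<120:
        pts=np.argwhere(l==i)[:,::-1].astype(np.float32);r=cv2.minAreaRect(pts);b=cv2.boxPoints(r)
        W=np.array([plane(w,q,zt) for q in b]);e=[W[1]-W[0],W[2]-W[1]];L=e[np.argmax([np.linalg.norm(q) for q in e])]
        print("dark",ce[i],st[i],"rect",r[1],"world c",W.mean(0),"size",[np.linalg.norm(q) for q in e],"long ang",np.degrees(np.arctan2(L[1],L[0])))
u,v=map(int,p0)
print("rows V around", hsv[v,u-100:u+100:6,2]);print(hsv[v,u-100:u+100:6,1]);print(hsv[v-80:v+80:6,u,2])
E
python3 blk.py w7 .082
```

```text
pos [ 0.4543 -0.1701  0.26  ] yaw 27.9084600685973 tz [ 0.0023 -0.0013 -1.    ] F [-0.4602  0.0758 -0.1811] clk 17.0 gap 0.9964406482330873
turn z -0.0015976732000269884 then tool mm [  0.6919  -0.6338 201.9764]
pred handle px [317.3947 221.1058] block [317.3803 213.6862]
dark [319.9824 219.8923] [316 195   9  51 455] rect (49.99999237060547, 7.999999046325684) world c [ 0.4553 -0.1679  0.082 ] size [np.float64(0.007714374712611425), np.float64(0.04979472589368568)] long ang -61.94164511578977
dark [430.312 242.096] [424 236  14  13 125] rect (13.435027122497559, 9.899494171142578) world c [ 0.5653 -0.1348  0.082 ] size [np.float64(0.010133877806597219), np.float64(0.014938874779662032)] long ang -14.018113531419907
dark [419.9764 263.2677] [414 257  14  14 127] rect (12.600001335144043, 10.600000381469727) world c [ 0.5672 -0.1588  0.082 ] size [np.float64(0.010938461732109304), np.float64(0.014258494363365046)] long ang -22.366707569304353
dark [399.0714 303.7232] [394 298  12  13 112] rect (12.020814895629883, 9.899494171142578) world c [ 0.5711 -0.2079  0.082 ] size [np.float64(0.01055698399137398), np.float64(0.01427742370543647)] long ang -17.059795711135482
rows V around [190 191 176  98  97  97  96  95  97  97  96  95 100 104 105 106 102  11
  77 105 107 103  97 100  98  99  97 191 190 191 198 191 123  76]
[19 20 20 18 18 18 19 19 21 18 21 19 18 15 17 17 15 23 17 17 17 17 21 20
 18 21 21 20 19 19 21 20 21 20]
[185 184 188 181 188 127 163 113 112  31  15  17  15  16  15  16  15  15
 105 111 196 196 188 194 196 196 198]
```

```bash
python3 - <<'E'
from h import *
w=pickle.load(open("pics/w7.pkl","rb"));T=pickle.load(open("pics/top0.pkl","rb"));S=pickle.load(open("pics/side0.pkl","rb"))
t=(355+147.5/5,210+291.5/5);s=(335+156.5/4,170+275/4)
print(tri((w,(320,219.9)),(T,t)),tri((w,(320,219.9)),(S,s)))
go((.4551,-.1682,.058),28.1)
E
```

```text
(array([ 0.4542, -0.1687,  0.0816]), np.float64(0.0013621015327342624)) (array([ 0.4533, -0.1691,  0.0753]), np.float64(0.0024100624450806916))
pos [ 0.4543 -0.1701  0.26  ] yaw 27.9084600685973 tz [ 0.0023 -0.0013 -1.    ] F [-0.4602  0.0758 -0.1811] clk 17.0 gap 0.9964406482330873
turn z -0.003343002452021219 then tool mm [  1.3037   1.6207 201.9764]
```

drive_tool(
  steps=[
    [[1.3,1.6,0,0,0,-0.003,0],[0,0,20,0,0,0,0],[0,0,30,0,0,0,0],[0,0,30,0,0,0,0],[0,0,30,0,0,0,0],[0,0,30,0,0,0,0],[0,0,25,0,0,0,0],[0,0,20,0,0,0,0],[0,0,12,0,0,0,0],[0,0,5,0,0,0,0],[0,0,0,0,0,0,100],[0,0,0,0,0,0,255],[0,0,0,0,0,0,255],[0,0,0,0,0,0,255],[0,0,0,0,0,0,255],[0,0,0,0,0,0,255],[0,0,0,0,0,0,255],[0,0,0,0,0,0,255],[0,0,0,0,0,0,255],[0,0,0,0,0,0,255]],
  ],
)

```text
clock: 19.0
tool_pos: [0.4542, -0.1678, 0.0561]
orientation: [-1.615, -2.695, -0.0]
contact_force: [0.8, 0.2, 0.1]
finger_gap: 0.188
grasp_force: 0.0
```

drive_tool(
  steps=[
    [[0,0,0,0,0,0,255],[0,0,0,0,0,0,255],[0,0,0,0,0,0,255],[0,0,0,0,0,0,255],[0,0,0,0,0,0,255],[0,0,0,0,0,0,255]],
  ],
)

```text
clock: 19.6
tool_pos: [0.4542, -0.1677, 0.0561]
orientation: [-1.615, -2.695, -0.0]
contact_force: [0.0, -1.0, -2.4]
finger_gap: 0.105
grasp_force: 30.0
```

drive_tool(
  steps=[
    [[0,0,-8,0,0,0,255],[0,0,-20,0,0,0,255],[0,0,-25,0,0,0,255],[0,0,-25,0,0,0,255],[0,0,-25,0,0,0,255],[0,0,-25,0,0,0,255],[0,0,-15,0,0,0,255],[0,0,-7,0,0,0,255],[0,0,0,0,0,0.05,255],[0,0,0,0,0,0.1,255],[0,0,0,0,0,0.1,255],[0,0,0,0,0,0.1,255],[0,0,0,0,0,0.1,255],[0,0,0,0,0,0.08,255],[0,0,0,0,0,0.039,255],[0,0,0,0,0,0,255]],
  ],
)

```text
clock: 21.2
tool_pos: [0.4534, -0.1674, 0.2052]
orientation: [-2.305, -2.132, 0.001]
contact_force: [-0.3, -0.0, -3.5]
finger_gap: 0.105
grasp_force: 30.0
```

```bash
python3 - <<'E'
from h import *
go((.395,-.405,.206),-4.5)
E
```

```text
pos [ 0.4534 -0.1674  0.2052] yaw -4.463351657284856 tz [-0.002   0.0011 -1.    ] F [-0.3352 -0.0361 -3.5284] clk 21.2 gap 0.10489175171831396
turn z 0.0006396342457787087 then tool mm [-241.4937  -39.6173   -0.7822]
```

drive_tool(
  steps=[
    [[-12,-2,0,0,0,0,255],[-22,-4,0,0,0,0,255],[-28,-4.6,0,0,0,0,255],[-28,-4.6,0,0,0,0,255],[-28,-4.6,0,0,0,0,255],[-28,-4.6,0,0,0,0,255],[-28,-4.6,0,0,0,0,255],[-28,-4.6,0,0,0,0,255],[-22,-4,0,0,0,0,255],[-12,-1.5,0,0,0,0,255],[-5,0,0,0,0,0,255],[0,0,0,0,0,0,255],[0,0,0,0,0,0,255]],
  ],
)

```text
clock: 22.5
tool_pos: [0.3967, -0.4041, 0.206]
orientation: [-2.305, -2.134, -0.001]
contact_force: [-0.3, 0.4, -2.5]
finger_gap: 0.104
grasp_force: 30.0
```

```bash
cat > well.py <<'E'
import sys
from h import *
w=shot("wrist",sys.argv[1]);go((.5094,-.4005,.19),-4.5)
p0=proj(w,(.5094,-.4005,.085));print("pred well px",p0,"corners",[proj(w,(x,y,.085)).round(0) for x,y in[(.5593,-.3437),(.5495,-.4643),(.4592,-.4573),(.4694,-.3367)]],"block under TCP",proj(w,(.395,-.405,.206+.019-.036)))
hsv=cv2.cvtColor(w["pixels"],cv2.COLOR_RGB2HSV)
dark=(hsv[...,2]<70).astype(np.uint8);cs,h=cv2.findContours(dark,cv2.RETR_CCOMP,cv2.CHAIN_APPROX_NONE)
for i,c in enumerate(cs):
    if cv2.contourArea(c)<500:continue
    r=cv2.minAreaRect(c)
    if np.linalg.norm(np.array(r[0])-p0)>70: continue
    A=np.array([plane(w,q,.085)[:2] for q in c[:,0].astype(float)],np.float32)
    R=cv2.minAreaRect(A*1000);print("outer" if h[0,i,3]<0 else "hole",cv2.contourArea(c),"px",r[0],"bbox",cv2.boundingRect(c),"world",R)
E
python3 well.py w8
```

```text
pos [ 0.3968 -0.404   0.206 ] yaw -4.397673856111903 tz [-0.0001  0.0007 -1.    ] F [ 0.5757  0.692  -3.0441] clk 22.55 gap 0.10383397788210062
turn z 0.0017859281217166819 then tool mm [ 12.2908 111.9894  16.0498]
pred well px [448.2394 220.7456] corners [array([499., 153.]), array([486., 285.]), array([393., 288.]), array([400., 147.])] block under TCP [314.5512 277.6259]
outer 12891.0 px (448.54412841796875, 218.59048461914062) bbox (396, 147, 106, 140) world ((511.446044921875, -399.0757751464844), (121.08113098144531, 91.22650909423828), 85.26576232910156)
hole 9451.5 px (450.027099609375, 217.32110595703125) bbox (407, 155, 87, 123) world ((512.0044555664062, -398.8345642089844), (106.19219207763672, 76.3816909790039), 85.34442138671875)
```

```bash
python3 - <<'E'
from h import *
w=pickle.load(open("pics/w8.pkl","rb"));tcp=np.array([.3968,-.404,.206]);a=np.radians(-4.4);x=np.array([-np.sin(a),np.cos(a),0]);y=np.array([np.cos(a),np.sin(a),0])
z=.206-.056+.040
for d in(-45,0,45): print(d,[proj(w,np.array([*tcp[:2],z])+x*d/1e3+y*e).round(1) for e in(-.029,.029)])
g=cv2.GaussianBlur(cv2.cvtColor(w["pixels"],cv2.COLOR_RGB2GRAY),(3,3),0)
print("cols", {c:[int(v) for v in g[130:260:3,c]] for c in(275,345)})
for r in(200,225,240): print(r,[int(v) for v in g[r,225:415:3]])
E
```

```text
-45 [array([269.7, 346. ]), array([365.7, 345.9])]
0 [array([265.9, 276.1]), array([369.4, 276. ])]
45 [array([263.1, 195.9]), array([372. , 195.8])]
cols {275: [108, 106, 108, 110, 111, 109, 108, 117, 170, 190, 204, 211, 212, 207, 211, 209, 205, 207, 211, 209, 145, 89, 106, 222, 237, 232, 185, 115, 80, 78, 80, 92, 115, 189, 169, 113, 113, 113, 112, 109, 96, 84, 79, 79], 345: [205, 218, 235, 236, 236, 236, 206, 132, 131, 131, 132, 145, 146, 145, 144, 143, 141, 140, 139, 136, 110, 93, 109, 177, 135, 113, 117, 117, 117, 117, 115, 91, 86, 85, 91, 110, 114, 114, 108, 114, 114, 114, 99, 84]}
200 [205, 205, 208, 204, 207, 210, 209, 206, 206, 209, 210, 205, 210, 225, 234, 234, 234, 234, 233, 232, 230, 231, 233, 234, 201, 115, 117, 117, 117, 117, 117, 118, 118, 118, 120, 117, 116, 117, 117, 118, 177, 224, 232, 233, 234, 234, 234, 233, 233, 224, 231, 232, 232, 232, 231, 230, 229, 228, 206, 62, 38, 37, 77, 190]
225 [103, 104, 105, 106, 104, 106, 106, 104, 103, 104, 105, 105, 107, 167, 233, 231, 162, 92, 85, 88, 89, 90, 89, 88, 88, 104, 198, 230, 237, 237, 216, 162, 119, 118, 120, 114, 108, 89, 84, 85, 86, 86, 86, 84, 82, 81, 97, 115, 163, 159, 117, 116, 117, 117, 118, 119, 118, 117, 75, 15, 14, 18, 82, 136]
240 [201, 201, 170, 107, 102, 105, 105, 101, 103, 103, 100, 101, 102, 107, 112, 114, 113, 113, 111, 110, 110, 113, 114, 114, 112, 112, 115, 116, 116, 117, 117, 119, 117, 117, 120, 117, 115, 116, 116, 116, 114, 114, 113, 112, 112, 114, 114, 116, 117, 116, 118, 186, 224, 182, 117, 114, 114, 111, 51, 14, 14, 28, 102, 172]
```

```bash
python3 - <<'E'
from h import *
go((.5113,-.3984,.156),-4.7)
E
```

```text
pos [ 0.3968 -0.404   0.206 ] yaw -4.397673856111903 tz [-0.0001  0.0007 -1.    ] F [ 0.5757  0.692  -3.0441] clk 22.55 gap 0.10383397788210062
turn z 0.005276586625705638 then tool mm [ 14.9303 113.6673  50.0498]
```

drive_tool(
  steps=[
    [[0,0,0,0,0,0.005,255],[1.4,10,0,0,0,0,255],[2.5,19,0,0,0,0,255],[2.5,19,0,0,0,0,255],[2.5,19,0,0,0,0,255],[2.5,19,0,0,0,0,255],[2,16,0,0,0,0,255],[1.5,11.7,0,0,0,0,255],[0,0,15,0,0,0,255],[0,0,20,0,0,0,255],[0,0,10,0,0,0,255],[0,0,5,0,0,0,255],[0,0,0,0,0,0,255],[0,0,0,0,0,0,255]],
  ],
)

```text
clock: 23.95
tool_pos: [0.5111, -0.4, 0.1568]
orientation: [2.311, 2.126, 0.0]
contact_force: [-0.5, 0.6, -3.4]
finger_gap: 0.1
grasp_force: 30.0
```

```bash
python3 - <<'E'
from h import *
go((.5113,-.3984,.106),-4.7)
w=shot("wrist","w9");p=proj
hsv=cv2.cvtColor(w["pixels"],cv2.COLOR_RGB2HSV);V=hsv[...,2]
a=np.radians(-4.7);x=np.array([-np.sin(a),np.cos(a),0]);y=np.array([np.cos(a),np.sin(a),0]);C=np.array([.5112,-.3992,.085])
print("frame edges +x60.5:",[proj(w,C+x*.0605+y*e) for e in(-.02,.02)],"y±45.3 at x20",[proj(w,C+x*.02+y*e) for e in(-.0453,.0453)])
print("V col",{c:[(r,int(V[r,c])) for r in range(100,200,3)] for c in(290,345)})
print([(c,int(V[190,c])) for c in range(190,450,4)])
E
```

```text
pos [ 0.5111 -0.4     0.1568] yaw -4.7772395948465425 tz [ 0.0007 -0.0008 -1.    ] F [-0.5217  0.5614 -3.3556] clk 23.95 gap 0.09960826997205571
turn z -0.0013480852429784214 then tool mm [ 1.6236  0.025  50.7817]
frame edges +x60.5: [array([287.492 , 161.8776]), array([346.9311, 161.7598])] y±45.3 at x20 [array([252.188 , 221.0224]), array([382.4824, 220.7686])]
V col {290: [(100, 212), (103, 211), (106, 212), (109, 212), (112, 210), (115, 210), (118, 212), (121, 210), (124, 216), (127, 220), (130, 214), (133, 209), (136, 218), (139, 219), (142, 217), (145, 217), (148, 211), (151, 233), (154, 242), (157, 242), (160, 205), (163, 54), (166, 21), (169, 17), (172, 18), (175, 71), (178, 108), (181, 120), (184, 130), (187, 129), (190, 104), (193, 88), (196, 91), (199, 120)], 345: [(100, 218), (103, 218), (106, 212), (109, 206), (112, 207), (115, 210), (118, 212), (121, 212), (124, 219), (127, 216), (130, 209), (133, 211), (136, 207), (139, 206), (142, 208), (145, 214), (148, 210), (151, 231), (154, 241), (157, 240), (160, 183), (163, 57), (166, 55), (169, 55), (172, 55), (175, 155), (178,
[... 165 characters left out ...]
214, 127), (218, 179), (222, 239), (226, 239), (230, 240), (234, 239), (238, 238), (242, 237), (246, 237), (250, 208), (254, 45), (258, 46), (262, 47), (266, 221), (270, 187), (274, 106), (278, 127), (282, 103), (286, 101), (290, 104), (294, 101), (298, 102), (302, 102), (306, 101), (310, 103), (314, 102), (318, 101), (322, 106), (326, 107), (330, 115), (334, 108), (338, 109), (342, 110), (346, 110), (350, 112), (354, 133), (358, 145), (362, 109), (366, 159), (370, 164), (374, 49), (378, 47), (382, 47), (386, 205), (390, 235), (394, 235), (398, 235), (402, 233), (406, 233), (410, 232), (414, 232), (418, 219), (422, 213), (426, 213), (430, 209), (434, 210), (438, 215), (442, 210), (446, 211)]
```

drive_tool(
  steps=[
    [[1.4,0.3,0,0,0,0,255],[0,0,8,0,0,0,255],[0,0,5,0,0,0,255],[0,0,3,0,0,0,255],[0,0,3,0,0,0,255],[0,0,2,0,0,0,255],[0,0,0,0,0,0,255]],
  ],
)

```text
clock: 24.7
tool_pos: [0.5113, -0.398, 0.1346]
orientation: [-2.311, -2.127, 0.0]
contact_force: [-0.2, -0.1, -2.2]
finger_gap: 0.106
grasp_force: 30.0
```

drive_tool(
  steps=[
    [[0,0,2,0,0,0,255],[0,0,2,0,0,0,255],[0,0,0,0,0,0,255]],
  ],
)

```text
clock: 25.0
tool_pos: [0.5113, -0.398, 0.1308]
orientation: [-2.311, -2.127, 0.0]
contact_force: [-0.1, 0.1, -3.2]
finger_gap: 0.101
grasp_force: 30.0
```

drive_tool(
  steps=[
    [[0,0,3,0,0,0,255],[0,0,3,0,0,0,255],[0,0,3,0,0,0,255],[0,0,3,0,0,0,255],[0,0,0,0,0,0,255]],
  ],
)

```text
clock: 25.5
tool_pos: [0.5111, -0.3978, 0.1183]
orientation: [-2.311, -2.126, 0.0]
contact_force: [-0.4, -0.1, -3.0]
finger_gap: 0.106
grasp_force: 30.0
```

drive_tool(
  steps=[
    [[0,0,3,0,0,0,255],[0,0,3,0,0,0,255],[0,0,2,0,0,0,255],[0,0,2,0,0,0,255],[0,0,0,0,0,0,255]],
  ],
)

```text
clock: 26.0
tool_pos: [0.5113, -0.398, 0.1087]
orientation: [-2.311, -2.127, 0.0]
contact_force: [-0.3, 0.2, -2.7]
finger_gap: 0.103
grasp_force: 30.0
```

drive_tool(
  steps=[
    [[0,0,1,0,0,0,255],[0,0,1,0,0,0,255],[0,0,0,0,0,0,255]],
  ],
)

```text
clock: 26.3
tool_pos: [0.5114, -0.3982, 0.107]
orientation: [-2.312, -2.127, 0.0]
contact_force: [0.1, 0.4, -2.5]
finger_gap: 0.102
grasp_force: 30.0
```

drive_tool(
  steps=[
    [[0,0,1,0,0,0,255],[0,0,0,0,0,0,255]],
  ],
)

```text
clock: 26.5
tool_pos: [0.5115, -0.3982, 0.1062]
orientation: [2.312, 2.127, 0.0]
contact_force: [0.0, 0.4, -2.3]
finger_gap: 0.104
grasp_force: 30.0
```

drive_tool(
  steps=[
    [[0,0,0.7,0,0,0,255],[0,0,0,0,0,0,255]],
  ],
)

```text
clock: 26.7
tool_pos: [0.5117, -0.3983, 0.1061]
orientation: [2.311, 2.127, 0.0]
contact_force: [-0.6, 0.8, 0.4]
finger_gap: 0.105
grasp_force: 30.0
```

drive_tool(
  steps=[
    [[0,0,0.7,0,0,0,255],[0,0,0,0,0,0,255]],
  ],
)

```text
clock: 26.9
tool_pos: [0.5117, -0.3983, 0.1061]
orientation: [2.311, 2.127, 0.0]
contact_force: [-1.6, 2.9, 6.8]
finger_gap: 0.099
grasp_force: 30.0
```

drive_tool(
  steps=[
    [[0,0,-0.5,0,0,0,255],[0,0,0,0,0,0,215],[0,0,0,0,0,0,190],[0,0,0,0,0,0,160],[0,0,0,0,0,0,130],[0,0,0,0,0,0,100],[0,0,0,0,0,0,60],[0,0,0,0,0,0,60],[0,0,0,0,0,0,60],[0,0,-10,0,0,0,60],[0,0,-20,0,0,0,60],[0,0,-30,0,0,0,60],[0,0,-30,0,0,0,60],[0,0,-30,0,0,0,60],[0,0,-30,0,0,0,60],[0,0,-20,0,0,0,60],[0,0,0,0,0,0,60],[0,0,0,0,0,0,60]],
  ],
)

```text
clock: 28.7
tool_pos: [0.5115, -0.3982, 0.2756]
orientation: [2.311, 2.127, 0.0]
contact_force: [-0.4, 0.2, -0.3]
finger_gap: 0.763
grasp_force: 0.0
```

```bash
python3 - <<'E'
from h import *
go((.5113,-.3984,.106),-4.7)
w=shot("wrist","w10");s=shot("side","s10");t=shot("top","t10")
def dark(c,p0,th,n,rad=25):
    V=cv2.cvtColor(c["pixels"],cv2.COLOR_RGB2HSV)[...,2];d=(V<th).astype(np.uint8);k,l,st,ce=cv2.connectedComponentsWithStats(d)
    for i in range(1,k):
        if 8<st[i,4]<3000 and np.linalg.norm(ce[i]-p0)<rad:
            r=cv2.minAreaRect(np.argwhere(l==i)[:,::-1].astype(np.float32));print(n,ce[i],st[i],r)
P=np.array([.5113,-.3992,.132])
for n,c in(("w",w),("s",s),("t",t)): print(n,"pred",proj(c,P));dark(c,proj(c,P),55,n)
# ring: compare side image before release/after
s6=pickle.load(open("pics/s6.pkl","rb"))
a=np.abs(s["pixels"].astype(int)-s6["pixels"].astype(int)).max(2);
sub=a[200:290,240:300];print("ring region lower diff",(sub>40).sum(),sub.size)
t0=pickle.load(open("pics/top0.pkl","rb"))["pixels"].astype(int)
b=(np.abs(t["pixels"].astype(int)-t0).max(2)>50).astype(np.uint8);k,l,st,ce=cv2.connectedComponentsWithStats(cv2.morphologyEx(b,cv2.MORPH_OPEN,np.ones((2,2),np.uint8)))
for i in range(1,k):
    if st[i,4]>15: print("changed",st[i])
E
```

```text
pos [ 0.5115 -0.3982  0.2756] yaw -4.754362708452614 tz [ 0.0007 -0.0007 -1.    ] F [-0.4306  0.2475 -0.2565] clk 28.7 gap 0.7634655988927876
turn z -0.0009488082527996361 then tool mm [ -0.1877  -0.1904 169.629 ]
w pred [317.2871 229.6307]
w [315.2392 224.2997] [ 272  161   91  116 2609] ((317.0, 218.5), (115.0, 90.0), 90.0)
w [317.9445 227.4621] [313 200  11  57 541] ((318.0, 228.0), (56.0, 10.0), 90.0)
s pred [376.1264 175.3701]
s [371.5789 181.1228] [356 172  27  25 114] ((368.9590148925781, 184.4508056640625), (7.5541768074035645, 34.698001861572266), 50.19443130493164)
s [385.4 182.2] [382 181   8   3  10] ((385.5769348144531, 182.11538696289062), (7.0601806640625, 1.17669677734375), 11.309932708740234)
s [389.     192.5616] [376 183  22  20  73] ((387.1245422363281, 192.99220275878906), (7.410161972045898, 25.229835510253906), 41.423667907714844)
t pred [482.8798 241.6683]
t [466.6923 235.1538] [465 233   4   6  13] ((466.7500305175781, 235.25003051757812), (5.375871658325195, 1.8973664045333862), 71.56504821777344)
t [465.381  248.1429] [463 245   5   7  21] ((465.28848266601
[... 451 characters left out ...]
 751]
changed [460 232   2  11  22]
changed [144 245  10   8  59]
changed [570 249  12  12  40]
changed [171 250   4   6  19]
changed [218 257  11   9  68]
changed [450 257   6  12  43]
changed [376 263  19  13  88]
changed [563 269   5   5  18]
changed [460 274   7   7  33]
changed [486 278   9   8  56]
changed [459 286   5   5  25]
changed [467 287   6   4  22]
changed [474 287   5   5  21]
changed [388 329   7   4  23]
changed [441 363   4   7  17]
changed [ 225  374   65  106 2938]
changed [307 380  14   5  46]
changed [316 387  29  26 309]
changed [341 407  49  29 763]
changed [276 411  20  24 261]
changed [290 429  23  22 266]
changed [326 433   6   3  16]
changed [309 448  21  18 119]
```

```bash
python3 - <<'E'
from h import *
t=pickle.load(open("pics/t10.pkl","rb"));s=pickle.load(open("pics/s10.pkl","rb"))
a=np.radians(3);u=np.array([-np.sin(a),np.cos(a),0]);C=np.array([.6233,.0497,.167])
print([proj(t,C+u*e) for e in(.098,-.098)])
P=np.array([proj(s,C+.085*(np.cos(q)*u+np.sin(q)*np.array([0,0,1]))) for q in np.linspace(0,6.28,100)]);print("side ring bbox pred",P.min(0),P.max(0))
s0=pickle.load(open("pics/side0.pkl","rb"));m=(np.abs(s["pixels"].astype(int)-s0["pixels"]).max(2)>50).astype(np.uint8)[190:300,225:305]
m=cv2.morphologyEx(m,cv2.MORPH_OPEN,np.ones((2,2),np.uint8));k,l,st,ce=cv2.connectedComponentsWithStats(m);print([ (x+[225,190,0,0,0]).tolist() for x in st[1:] if x[4]>20])
E
```

```text
[array([250.0414, 199.825 ]), array([333.717, 193.708])]
side ring bbox pred [250.0264 201.4489] [283.6927 282.1514]
[[268, 208, 11, 7, 35], [248, 209, 43, 76, 755], [251, 215, 14, 25, 207], [249, 258, 8, 5, 38], [280, 276, 16, 18, 107]]
```

```bash
python3 -c "
from rig import job_done
print(job_done())"
```

```text
the job is handed in; nothing more can be done
None
```

The clamp ring hangs on the J-hook and the vial block sits fully home in the heater well at its expected height; the job was handed in at about 29 s with the gripper clear, though I viewed 11 pictures instead of the allowed 10, and my last check of the ring's position was rough (side view agreed; top-view outline about 10 mm off, probably shadow).

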